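# Hang the lift-off door back on the weight locker

## Robot

A 6-joint arm with a two-finger parallel gripper is mounted at the origin on the work surface; the furniture and walls round the work are solid. World frame = base frame: x ahead of the robot, y to its left, z up, the work surface at z = 0. Lengths are in m, angles in degrees, forces in N, time in s.
With the tool pointing down it reaches from about 0.325 to 0.85 m from the base axis. Payload 15.5 kg.
Tool frame: the origin (TCP) lies midway between the tips of the shut fingers; the grasp point (between the pads) lies 19 mm behind it; z points along the fingers, y is the line along which they close (so a half turn about z gives the same grasp; the last joint's range is limited). The gripper opens to 91 mm and grips with 3 to 60 N. Pads are 32 mm wide; open, the fingers measure 118 mm over their backs; the gripper's body (76 mm by 178 mm) begins 60 mm behind the grasp point.
Start: joints at [-69.528, 28.281, 77.091, -0, 74.628, -5.472], TCP at [0.273, -0.562, 0.18] pointing down, gripper open.
Joint ranges: [-166.48, 166.48], [-47.26, 123.95], [12.59, 153.08], [-70.14, 250.14], [6.76, 159.57], [-176.63, 176.63]. Speed limits (degrees/s): [108.29, 108.29, 147.25, 172.46, 172.46, 172.46].

## Interface

Orientations are given as a 3x3 rotation matrix whose columns are the frame's x, y, z axes.
In Python, from bench import ctrl gives the robot as it stands. The module is installed in compiled form; this text tells all that it offers. Calls block until the motion is done:
- ctrl.goto(position, orientation): joint-space move of the TCP to a pose.
- ctrl.move_l(position, vel=0.15, ori=None, contact_N=None): straight line of the TCP; ori=None keeps the orientation; vel is the mean speed in m/s. With contact_N (N) it stops when the force on the tool has changed by that much, and returns True; else False.
- ctrl.movej(angles): joint-space move.
- ctrl.command_gripper(opening): opening from 0.0 (shut) to 1.0 (fully open); the grip force is fixed at half the most; returns when the fingers have stopped.
- ctrl.sleep(seconds).
- ctrl.ik(position, orientation): joint angles nearest the present ones, or None.
- ctrl.read_camera(name): name is "scene" or "top"; returns the picture (400x640x3 uint8, blue, green, red); there is no depth.
- ctrl.camera_params(name): a dict with "fx", "fy", "cx", "cy" (pixels), "pose" (4x4, takes a point from camera to world coordinates). Camera axes: x right, y up, looking along -z (the intrinsics and any distortion apply to the point x, -y, -z); pixel columns grow to the right and rows downward; lengths in m; the calibration is good to about 2 mm. A picture is of the moment at which its call begins. camera_params takes no time and is no camera call.
A pose or a line that the arm cannot do raises ctrl.MotionError and nothing moves.
- ctrl.sign_off(): hands the job in; it is judged then, once.
Readings, each from a call of its own:
- ctrl.current_t(): time.
- ctrl.current_q(): joint angles.
- ctrl.current_dq(): joint speeds.
- ctrl.current_effort(): joint torques, N m.
- ctrl.current_tool_pos(): TCP position.
- ctrl.current_eef_rot(): TCP orientation.
- ctrl.current_contact_force(): force on the tool from outside, world axes, zero at the start.
- ctrl.current_wrist_torque(): the same for the moment, N m.
- ctrl.current_grip_width(): opening from 0.0 (shut) to 1.0 (fully open).
- ctrl.current_grasp_force(): force on a finger pad.
Only numpy, scipy, OpenCV 4.12 (cv2) and the standard library are available. Lean on these libraries where they do the work, as an engineer would, in place of code of your own. Each camera call takes 0.05 s, during which the arm holds its last target. There are 200 camera calls.

## Task

Hang the taller of the two small steel doors standing in the wooden rack back on the grey weight locker: lower it so that both of its hinge knuckles drop onto the locker's two upright pins and sit fully down, the door upright, and let go. The door may stand open at any angle. Leave the short door standing in the rack.

Things in the scene. Friction and masses are not known exactly. Their poses are not given: they have to be found in the camera images.
- door: Taller door: upright grey steel panel 132 wide, 12 thick, 150 tall (mm), about 0.3 kg. Origin: on the hinge axis, level with the lower edge. z up; panel lies from x = -18 to -150 mm, centred on y = 0. Two ring knuckles round the z axis: outside 29, bore 22, 16 mm long, undersides at z = 22 and 102 mm. Small pull, 8 mm proud of the -y face, near x = -138, z = 75 mm. Starts upright in a rack slot.
- short_door: Shorter door, for another locker: same panel but 95 mm tall, knuckles closer together; origin and axes as on the tall door. Both stand in a low wooden rack, in parallel slots 100 mm apart, either door in either slot, hinge edge away from the robot, lower edges 12 mm above the bench, slot walls up to 37 mm above the bench, 2 mm clear of each panel face.
- locker: Grey open-fronted steel locker fixed to the bench, weights inside. Origin on the axis of its two hinge pins, at bench level; x points into the locker, z up. The box fills x = 24 to 144, y = -144 to 6, z = 0 to 170 mm. Lower pin: collar top z = 45, tip z = 69 mm. A door seated on both collars has its origin 23 mm above this one; with equal yaw it stands open, square to the front.
- top_pin (a point): Middle of the upper pin's collar top, 125 mm above the bench. Both pins: 24 mm tall, 17 mm thick for the lower 10 mm, then tapering to a 4 mm tip; collar 29 mm wide on an arm running to the locker, both within 9 mm below the collar top. The door comes in from the locker's -x side with its origin 47 to 79 mm above the bench (lower knuckle between lower tip and upper arm), then down.
Mind the look-alikes: they are no part of the job. What is shaped like the door but green is not meant.

How it is judged (in metres and radians):
At the end, for the whole second after the job is handed in: The tall door hangs at rest on the locker: its hinge axis within 10 mm of the pin axis, both knuckles within 8 mm of fully down on the collars, upright within 10 degrees; the short door still stands in the rack, within 30 mm of where it was (horizontal distance between door and locker below 0.01 m and z of door in the frame of locker between 0.015 and 0.031 m and angle between door's own z axis and vertical below 0.175 rad and linear speed of door below 0.05 m/s and distance of short_door from where it was at the start of the episode below 0.03 m and angle between short_door's own z axis and vertical below 0.25 rad); the robot touches nothing.
It fails at once if the short door is lifted out or knocked over (distance of short_door from where it was at the start of the episode above 0.03 m or angle between short_door's own z axis and vertical above 0.3 rad).
It also fails if it takes over 45 s, if anything falls off the work surface, if the arm or the gripper's body presses on something with over 40 N, if the wrist force passes 120 N, or if a joint passes its speed limit or range.

## Working session

There is one attempt and no reset: what is moved stays moved. The work goes in short steps, each a Python script; the robot and the scene stay as the last script left them, time stands still between calls to the robot, and variables do not carry over. Pictures are saved under pics/ and viewed, at most 10 in all, crops included, and the job is handed in when it is done.

```bash
mkdir -p pics; python3 - <<'E'
from bench import ctrl
import cv2,numpy as np
for n in("scene","top"):
    cv2.imwrite(f"pics/{n}0.png",ctrl.read_camera(n)); p=ctrl.camera_params(n); print(n,{k:(np.round(v,4).tolist()) for k,v in p.items()})
print(ctrl.current_t(),ctrl.current_eef_rot())
E
```

```text
scene {'fx': 421.186, 'fy': 421.186, 'cx': 318.3882, 'cy': 202.1158, 'pose': [[-0.8195, 0.3201, -0.4753, -0.0044], [-0.5727, -0.4267, 0.7, 0.8927], [0.0213, 0.8459, 0.533, 0.6996], [0.0, 0.0, 0.0, 1.0]]}
top {'fx': 437.7101, 'fy': 437.7101, 'cx': 311.8368, 'cy': 193.1034, 'pose': [[-0.0133, 0.9955, -0.0933, 0.4553], [-0.9999, -0.0139, -0.0051, 0.082], [-0.0063, 0.0933, 0.9956, 1.0742], [0.0, 0.0, 0.0, 1.0]]}
0.1 [[ 8.99229054e-01  4.37477953e-01 -3.85165914e-04]
 [ 4.37478114e-01 -8.99228506e-01  9.97322093e-04]
 [ 8.99542583e-05 -1.06532266e-03 -9.99999428e-01]]
```

View pics/scene0.png

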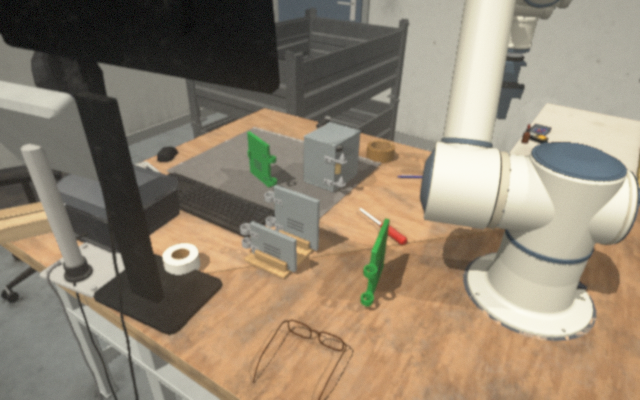

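View pics/top0.png

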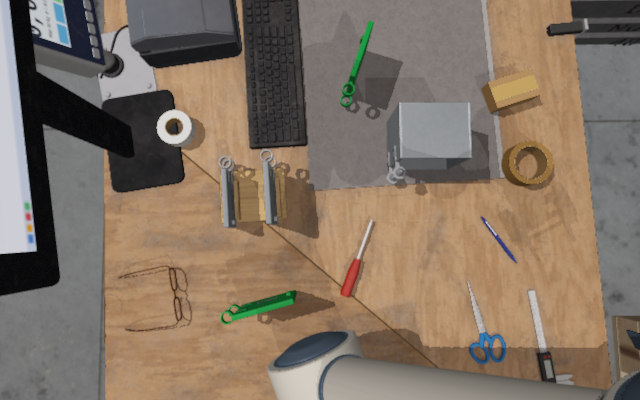

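Candidates: the grey door at scene (298,215) / top (270,188), the grey door at scene (270,247) / top (228,192), and green look-alikes at scene (262,160) and (377,262). The tall grey one appears to be at scene (298,215), so I'll confirm that in an enlarged crop.

```bash
python3 - <<'E'
import cv2,numpy as np
s=cv2.imread("pics/scene0.png");t=cv2.imread("pics/top0.png")
c=lambda im,x,y:cv2.resize(im[y:y+80,x:x+106],(400,300),interpolation=cv2.INTER_CUBIC)
cv2.imwrite("pics/crop.png",np.vstack([np.hstack([c(t,195,150),c(t,375,110)]),np.hstack([c(s,228,180),c(s,280,115)])]))
E
```

```text
(no output)
```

View pics/crop.png

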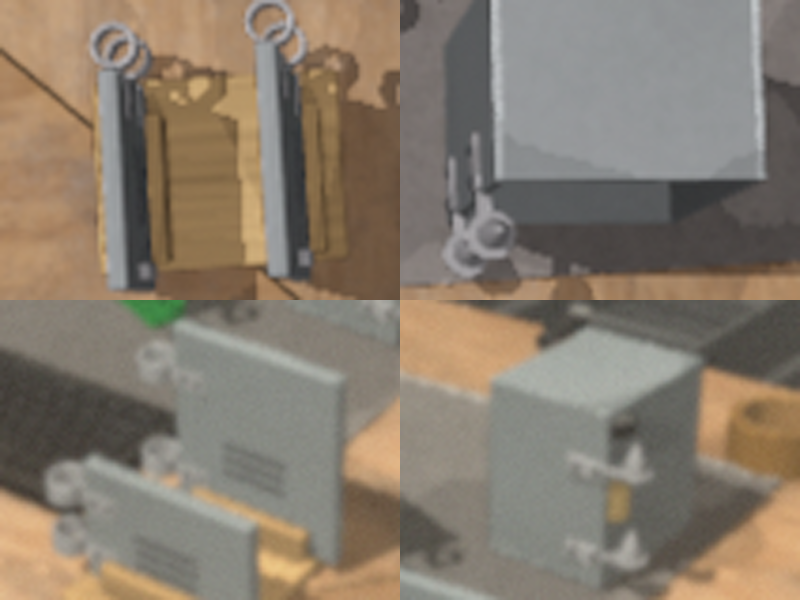

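The crop confirms it. The tall grey door is the right-hand one in the top view: upper ring at top px (266,155), panel top edge from (265,161) to (268,223). The short grey door is at (228,192), and the green ones are ruled out. The locker's upper pin collar is at top px (399,172). Next I cast rays at the known heights.

```bash
cat > h.py <<'E'
import numpy as np
from bench import ctrl
def ray(n,u,v):
    p=ctrl.camera_params(n);T=np.array(p["pose"])
    d=T[:3,:3]@np.array([(u-p["cx"])/p["fx"],-(v-p["cy"])/p["fy"],-1.]);return T[:3,3],d
def onz(n,u,v,z):
    o,d=ray(n,u,v);return o+d*(z-o[2])/d[2]
def two(a,b):
    A=np.zeros((3,3));B=np.zeros(3)
    for o,d in(a,b):
        d=d/np.linalg.norm(d);P=np.eye(3)-np.outer(d,d);A+=P;B+=P@o
    return np.linalg.solve(A,B)
def R(yaw): # tool down, y axis at yaw+90deg (closing across a panel of this yaw)
    c,s=np.cos(yaw),np.sin(yaw)
    return np.array([[c,s,0],[s,-c,0],[0,0,-1.]])
E
python3 - <<'E'
from h import *
import cv2
np.set_printoptions(precision=4,suppress=True)
def T(x,y,x0,y0,tx,ty): return (x-tx+.5)/(400/106)-.5+x0,(y-ty+.5)/3.75-.5+y0
rt=lambda x,y:T(x,y,195,150,0,0); lt=lambda x,y:T(x,y,375,110,400,0)
rs=lambda x,y:T(x,y,228,180,0,300); ls=lambda x,y:T(x,y,280,115,400,300)
for k,a,z in [("upring",(268,20),.130),("loring",(286,42),.05),("topfar",(265,42),.162),("topnear",(277,277),.162)]:
    print(k,onz("top",*rt(*a),z))
print("scene panel far/near",onz("scene",*rs(180,324),.162),onz("scene",*rs(341,378),.162))
for k,a,z in [("upcollar",(491,234),.125),("tip",(496,229),.149),("locollar",(465,255),.045),("boxFL",(496,180),.17),("boxFR",(765,180),.17)]:
    print(k,onz("top",*lt(*a),z))
print("scene tip",onz("scene",*ls(634,445),.149),"lowtip",onz("scene",*ls(629,534),.069), "boxFL",onz("scene",*ls(606,413),.17))
print("two-view tip",two(ray("top",*lt(496,229)),ray("scene",*ls(634,445))))
# refined masks in the top view
im=cv2.imread("pics/top0.png");g=cv2.cvtColor(im,cv2.COLOR_BGR2GRAY);hsv=cv2.cvtColor(im,cv2.COLOR_BGR2HSV)
print("gray strip row190",g[190,258:282],"sat",hsv[190,258:282,1])
print("locker",g[130,395:403],g[150:166,440])
E
```

```text
upring [0.6289 0.1867 0.13  ]
loring [0.6294 0.1843 0.05  ]
topfar [0.6105 0.1849 0.162 ]
topnear [0.4785 0.1787 0.162 ]
scene panel far/near [0.6064 0.1895 0.162 ] [0.4802 0.1809 0.162 ]
upcollar [ 0.5879 -0.1036  0.125 ]
tip [ 0.5873 -0.1018  0.149 ]
locollar [ 0.5859 -0.1026  0.045 ]
boxFL [ 0.6119 -0.0986  0.17  ]
boxFR [ 0.6097 -0.247   0.17  ]
scene tip [ 0.5886 -0.0988  0.149 ] lowtip [ 0.5872 -0.0964  0.069 ] boxFL [ 0.6155 -0.0975  0.17  ]
two-view tip [ 0.5887 -0.1014  0.1479]
gray strip row190 [147 157 157 157 157 139 154 162 158 155 153 110  64  61  61  54  57  74
 107 113 112  94  93 111] sat [108 108 108 109 108 110  15   8   8   8   8   9   8  16  16  14   9  77
 114 118 114 115 120 119]
locker [ 90  90  91  91 141 182 182 161] [151 152 152 152 152 152 153 134  80  87  88  88  89  87  87  88]
```

Everything agrees: panel length 132 mm, yaw about 3°, hinge axis (0.629,0.186), pin axis (0.588,-0.102), all within 2–4 mm across the views. Now I grasp the panel's top edge.

```bash
python3 - <<'E'
from h import *
import cv2
np.set_printoptions(precision=4,suppress=True)
r=R(np.radians(2.8))
ctrl.move_l([0.273,-0.562,0.32],vel=.2)
ctrl.goto([0.545,0.182,0.30],r)
print(ctrl.move_l([0.545,0.182,0.112],vel=.12,contact_N=6))
ctrl.command_gripper(0.0)
print(ctrl.current_t(),ctrl.current_tool_pos(),ctrl.current_grip_width()*91,ctrl.current_grasp_force(),ctrl.current_contact_force(),ctrl.current_q())
print(ctrl.move_l([0.545,0.182,0.112+0.06],vel=.08))
print(ctrl.current_t(),ctrl.current_tool_pos(),ctrl.current_contact_force())
for n in("scene","top"): cv2.imwrite(f"pics/{n}1.png",ctrl.read_camera(n))
E
```

```text
False
6.6417 [0.545 0.182 0.112] 11.447996902822807 29.997897148132324 [0.8192 0.205  0.1726] [12.5131 28.5609 89.0095  0.0063 62.4293 99.7143]
False
7.5417 [0.5446 0.1819 0.1715] [ 0.2855 -0.6422 -3.823 ]
```

View pics/scene1.png

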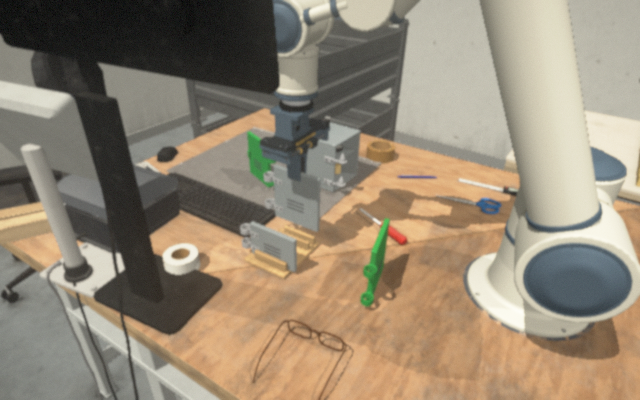

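The tall door (about (297,198)) hangs upright in the gripper, clear of the rack, and the short door (272,247) still stands in its slot. I'll carry it to just before the pins and compare ring and pin positions there.

```bash
python3 - <<'E'
from h import *
import cv2
np.set_printoptions(precision=4,suppress=True)
off=np.array([0.084,0.004]); pin=np.array([0.588,-0.1015])
z=0.112+0.063-0.012
p=pin-off-[0.045,0]
ctrl.move_l([*p,z],vel=.15)
print(ctrl.current_t(),ctrl.current_tool_pos(),ctrl.current_contact_force())
s=ctrl.read_camera("scene");t=ctrl.read_camera("top")
cv2.imwrite("pics/top2.png",t)
c=lambda im,x,y:cv2.resize(im[y:y+120,x:x+80],(400,600),interpolation=cv2.INTER_CUBIC)
cv2.imwrite("pics/crop2.png",np.hstack([c(t,365,130),c(s,300,110)]))
E
```

```text
9.7917 [ 0.4591 -0.1051  0.163 ] [-0.9273  0.91   -4.4091]
```

View pics/crop2.png

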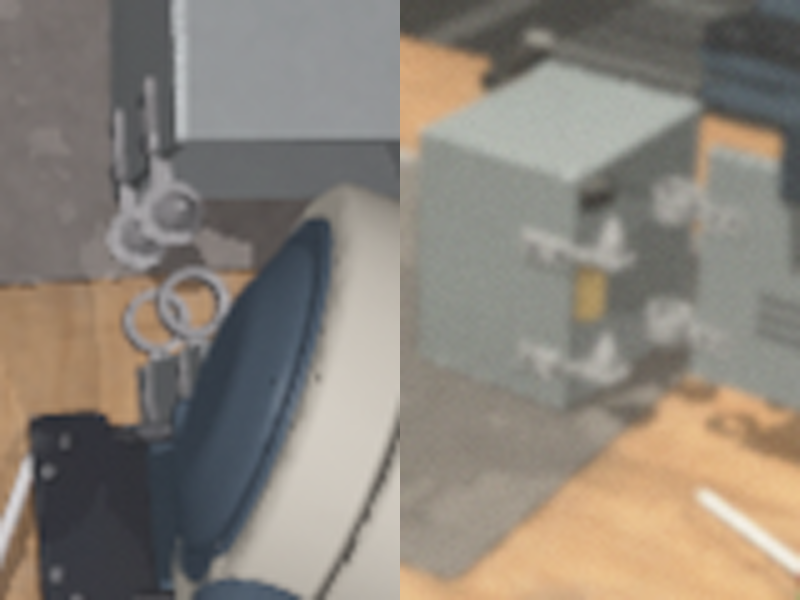

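The top crop shows the door's rings at crop (193,302) and (155,323), i.e. top px (403.6,190.3) and (396,194.5). The pin collars are at crop (173,212) and (139,238), i.e. px (399.5,172.3) and (392.7,177.5). The scene crop shows both knuckles at heights between tip and arm.

```bash
python3 - <<'E'
from h import *
np.set_printoptions(precision=4,suppress=True)
f=lambda x,y,z:onz("top",(x+.5)/5-.5+365,(y+.5)/5-.5+130,z)
for k,a in dict(upring=(193,302,.181),loring=(155,323,.101),upcollar=(173,212,.125),tip=(177,207,.149),locollar=(139,238,.045)).items(): print(k,f(*a))
print(ctrl.current_tool_pos()[:2]+[0.084,0.004])
E
```

```text
upring [ 0.5428 -0.1006  0.181 ]
loring [ 0.5415 -0.0997  0.101 ]
upcollar [ 0.5879 -0.1046  0.125 ]
tip [ 0.5867 -0.1017  0.149 ]
locollar [ 0.5869 -0.1039  0.045 ]
[ 0.5431 -0.1011]
```

```bash
python3 - <<'E'
from h import *
import cv2
np.set_printoptions(precision=4,suppress=True)
p=ctrl.current_tool_pos()
t=np.array([0.4591+0.045,-0.1051-0.0025])
print(ctrl.move_l([*t,0.163],vel=.06,contact_N=6),ctrl.current_contact_force())
for z in (0.150,0.140,0.131,0.1235):
    h=ctrl.move_l([*t,z],vel=.03,contact_N=8)
    print(z,h,ctrl.current_tool_pos(),ctrl.current_contact_force(),ctrl.current_wrist_torque())
    if h: break
s=ctrl.read_camera("scene");tt=ctrl.read_camera("top")
c=lambda im,x,y:cv2.resize(im[y:y+120,x:x+80],(400,600),interpolation=cv2.INTER_CUBIC)
cv2.imwrite("pics/crop3.png",np.hstack([c(tt,365,130),c(s,300,110)]))
print(ctrl.current_t())
E
```

```text
False [-0.2423 -0.6136 -3.6232]
0.15 False [ 0.5041 -0.1076  0.1499] [-0.014  -0.5075 -4.149 ] [0.0537 0.062  0.0186]
0.14 False [ 0.504  -0.1076  0.1398] [ 0.7492  0.2228 -4.2685] [0.0565 0.0416 0.0083]
0.131 False [ 0.504  -0.1075  0.1308] [-0.2045  0.6407 -3.8069] [0.0483 0.0773 0.0072]
0.1235 False [ 0.504  -0.1076  0.1234] [-0.1227  0.0587 -3.8565] [ 0.0104  0.0742 -0.0082]
12.8083
```

View pics/crop3.png

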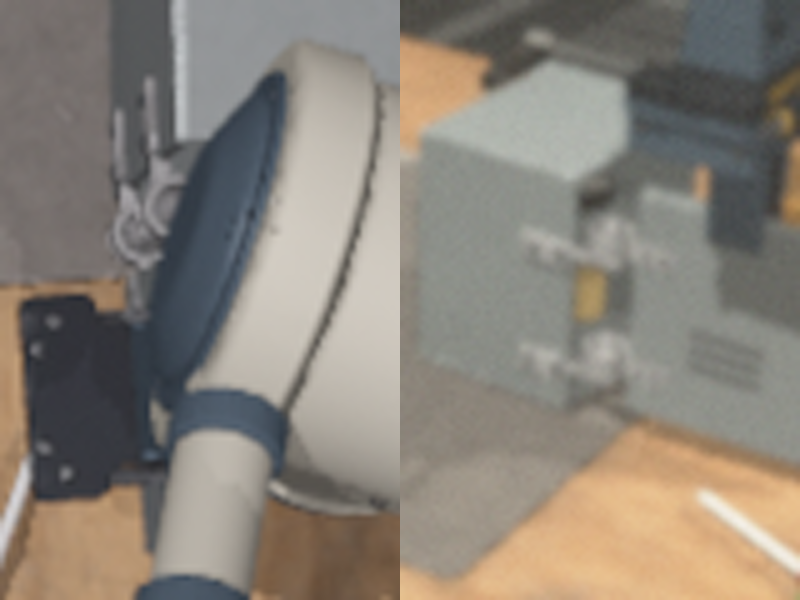

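Both knuckles now sit over the pins: crop scene (608,235) and (605,350), just above the collars, with no side force. I'll feel for the collar, release and retreat upward.

```bash
python3 - <<'E'
from h import *
import cv2
np.set_printoptions(precision=4,suppress=True)
x,y,_=ctrl.current_tool_pos()
print(ctrl.move_l([x,y,0.118],vel=.02,contact_N=4),ctrl.current_tool_pos(),ctrl.current_contact_force())
ctrl.command_gripper(0.6); ctrl.sleep(.3)
print(ctrl.current_contact_force(),ctrl.current_grip_width())
x,y,_=ctrl.current_tool_pos()
print(ctrl.move_l([x,y,0.30],vel=.1,contact_N=6))
ctrl.goto([0.40,-0.38,0.35],R(0))
ctrl.sleep(.5)
s=ctrl.read_camera("scene");tt=ctrl.read_camera("top")
c=lambda im,x,y:cv2.resize(im[y:y+120,x:x+80],(400,600),interpolation=cv2.INTER_CUBIC)
cv2.imwrite("pics/crop4.png",np.hstack([c(tt,365,130),c(s,300,110)])); cv2.imwrite("pics/scene4.png",s)
print(ctrl.current_t(),ctrl.current_tool_pos())
E
```

```text
True [ 0.5038 -0.1075  0.1219] [-0.2318  0.5802  1.219 ]
[-0.0563 -0.0671 -0.4664] 0.6023881353311572
False
17.775 [ 0.4  -0.38  0.35]
```

View pics/crop4.png

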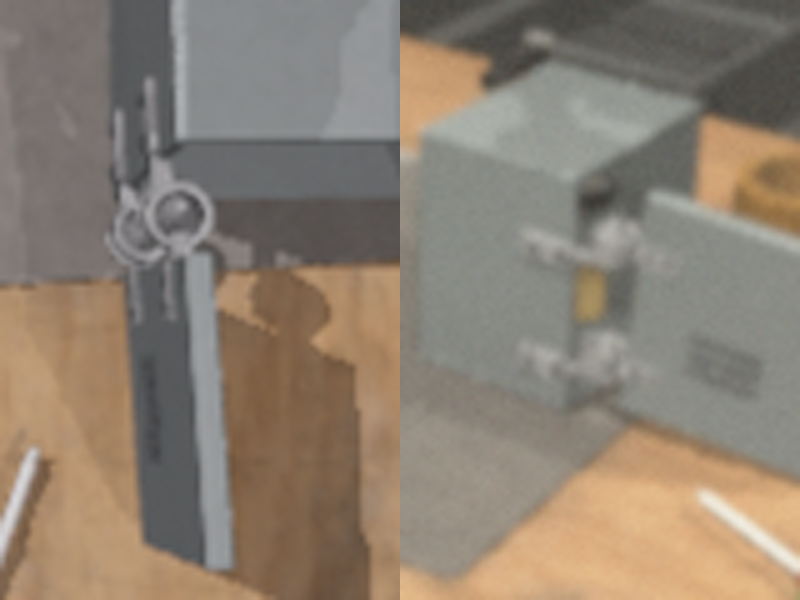

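View pics/scene4.png

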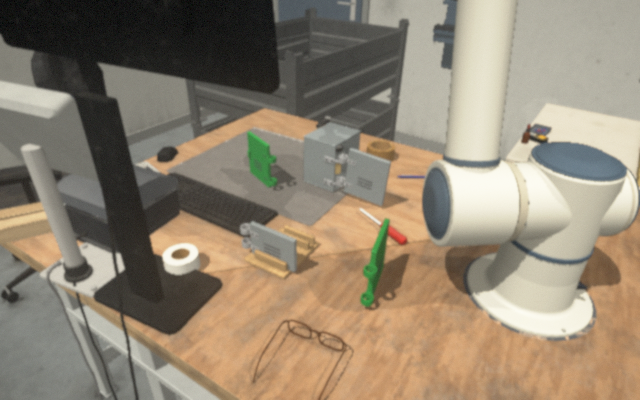

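The pictures show the tall door hanging upright at (360,172) with both rings round the pins and down on the collars. Contact came at the expected height, within about 1 mm. The short door still stands in the rack at (272,247), and the arm is clear.

```bash
python3 -c "
from bench import ctrl
print(ctrl.sign_off())"
```

```text
the job is handed in; nothing more can be done
None
```

The tall door hangs on both locker pins, fully down and upright by the last pictures, the short door still stands in the rack, and the job was handed in at about 18 s with the arm clear; sign-off returned no verdict.

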